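Slide a silver pot round the curved rail to the curing lamp and switch it on

TASK

Push the aluminium carrier, with the little silver pot riding on it, along the brass rail and round its bend until its front is fully home against the lamp housing at the far end, without the carrier leaving the rail or the pot sliding off its cork pad. Then, and not before, flip the toggle on the grey switch box right over so that it clicks to the other side and stays there. Leave the carrier home, the pot standing on its pad and the other things on the bench where they are.

Things in the scene. Friction and masses are not known exactly. Their poses are not given: they have to be found in the camera images.
- station: the curing station, screwed down: a plywood board 8 mm thick (x from -155 to 165 mm, y from -145 to 215 mm in its own frame; origin at bench height) carrying a curved brass rail and a lamp. In its frame the rail runs straight along +x, bends left through a quarter circle, then runs straight along +y.
- rail_start (a point): start of the brass rail's centre line, at the board's top (station frame -110, -95, 8 mm; axes as the station's). The rail is 10 mm wide, 12 mm high (top 20 mm above the bench). From here it runs straight for 100 mm along the station's +x to the bend.
- bend_centre (a point): centre of the rail's bend (station frame -10, 25, 8 mm; axes as the station's): the rail's centre line is a quarter circle of radius 120 mm about it, from (-10, -95) to (110, 25) mm in the station frame, then straight along +y for 100 mm to (110, 125) mm.
- dock (a point): point on the stop face of the lamp housing, in line with the end of the rail, at the board's top (station frame 110, 145, 8 mm; axes as the station's). The lamp is a dark steel box 100 mm wide (x), 60 mm deep (y, beyond this face), its top 82 mm above the bench. The carrier is home when its nose point meets this one.
- carrier: the carrier, loose, about 0.5 kg: an aluminium block 100 mm long (x), 90 mm wide (y), 24 to 48 mm above the bench, on four steel pins 12 mm thick (x +-25, y +-13.5 mm) that stand on the board astride the rail with 2.5 mm of play. Too wide to grasp. Origin between the pins' feet on the board's top. x points ahead, along the rail; it turns with the bend.
- carrier_rear (a point): middle of the carrier's flat rear face (x = -50 mm), 28 mm above the board: the place to push. About 3 to 8 N moves the carrier; it stops when no longer pushed. Axes as the carrier's.
- carrier_nose (a point): middle of the carrier's front face (x = +50 mm), at the height of the pins' feet; axes as the carrier's
- carrier_pad (a point): centre of the cork pad (64 mm across) on top of the carrier, 10 mm ahead of the carrier's middle, 43 mm above the board; axes as the carrier's
- pot_mid (a point): middle of the silver pot, a low lidded pot 50 mm across and 32 mm high, loose on the cork pad (only friction holds it); its lid's knob is 91 mm above the bench; z is its upright axis
- switch_box: the lamp's switch box, screwed to the bench left or right of the station: grey, 100 mm (x) by 80 mm (y), 50 mm high; origin under its centre. A steel toggle stands in the middle of its top, pivoting 52 mm above the bench about the box's y axis.
- toggle (a joint): angle of the toggle lever (rad): 0 = off, leaning 0.45 rad towards the box's -x; 0.9 = on, leaning 0.45 rad towards its +x. Sprung over its centre (0.45): it must be pushed at the tip with about 1.5 N towards +x until past the centre, whereupon it snaps over by itself and stays.
- toggle_tip (a point): centre of the ball (16 mm across) at the toggle's end, 50 mm from the pivot: 97 mm above the bench and 22 mm to the -x side of the box's middle when off (102 mm above the bench as it passes the centre). The stem below it is 9 mm thick.
- doming_block: bystander: light wooden doming block with dished top, 75 x 75 mm, 50 mm high, loose; stands on the opposite side of the station from the switch box. Origin under its centre.
- brass_collar: bystander: brass collar (thick ring), 48 mm across, 22 mm high, loose on the station's board inside the bend of the rail. Origin under its centre.
- hammer: bystander: hammer, about 260 mm long, lying on the bench. Origin under its middle, x towards the head.
- pen: bystander: white pen 140 mm long, 11 mm thick, lying on the bench. Origin under its middle, x along it.
- jar: bystander: amber glass jar, 60 mm across, 75 mm high. Origin under its centre.
- shears: bystander: dark steel hand shears, about 125 mm long, lying on the bench. Origin near their pivot, at bench height.
Mind the look-alikes: they are no part of the job. Leave any purple or red look-alike of the carrier alone.

How it is judged:
On the way, in this order (a step that is already met when the one before it is completed fails the run):
1. the carrier is home: its front against the lamp housing, on the rail (y of carrier_nose in the frame of dock above -0.005 m and x of carrier_nose in the frame of dock between -0.008 and 0.008 m and angle between the x axis of carrier and the y axis of station, either way round below 0.12 rad and z of carrier in the frame of station below 0.012 m and angle between carrier's own z axis and vertical below 0.1 rad), for 0.2 s.
2. the toggle is snapped over to on (value of joint toggle above 0.8 rad), for 0.2 s.
At the end, for the whole second after the job is handed in: The carrier is at rest on the rail with its front within 5 mm of the lamp housing's stop face, within 8 mm sideways and 0.12 rad of straight; the pot stands upright on the carrier, within 20 mm of the cork pad's centre; the toggle is over to on (joint above 0.8 rad) (all of step 1 and horizontal distance between carrier_pad and pot_mid below 0.02 m and angle between pot_mid's own z axis and vertical below 0.25 rad and value of joint toggle above 0.8 rad and linear speed of carrier below 0.01 m/s); the robot touches nothing.
It fails at once if the carrier is lifted or tipped off the rail (more than 4 mm up or 0.1 rad of tilt) (not (z of carrier in the frame of station below 0.012 m and angle between carrier's own z axis and vertical below 0.1 rad)).
It fails at once if the pot slides more than 20 mm from the pad's centre or tips by more than 0.25 rad (not (horizontal distance between carrier_pad and pot_mid below 0.02 m and angle between pot_mid's own z axis and vertical below 0.25 rad)).
It fails at once if the lamp is switched on before the carrier is home (front still more than 15 mm away) (value of joint toggle above 0.45 rad and y of carrier_nose in the frame of dock below -0.015 m).
It fails at once if another thing on the bench is moved by more than 30 mm (distance of any of doming_block, brass_collar, hammer, pen, jar, shears from where it was at the start of the episode above 0.03 m).
It also fails if it takes over 64 s, if anything falls off the work surface, if the arm or the gripper's body presses on something with over 40 N, if the wrist force passes 120 N, or if a joint passes its speed limit or range.

ROBOT

A 6-joint arm with a two-finger parallel gripper is mounted at the origin on the work surface. World frame = base frame: x ahead of the robot, y to its left, z up, the work surface at z = 0. Lengths are in m, angles in rad, forces in N, time in s.
With the tool pointing down it reaches from about 0.375 to 0.975 m from the base axis. Payload 3.8 kg.
Tool frame: the origin (TCP) lies midway between the tips of the shut fingers; the grasp point (between the pads) lies 19 mm behind it; x points along the fingers, z is the direction in which the jaws open and shut, and the axes are right-handed (so a half turn about x gives the same grasp; the last joint's range is limited). The gripper opens to 85 mm and grips with 20 to 120 N. Pads are 22 mm wide; open, the fingers measure 114 mm over their backs; the gripper's body (76 mm by 85 mm) begins 54 mm behind the grasp point. The pads swing forward as they close: fully open they stand 13 mm farther back than shut.
Start: joints at [1.131, 0.264, 1.604, -0, 1.274, -0.037], TCP at [0.265, 0.621, 0.231] pointing down, gripper open.
Joint ranges: [-2.63, 2.63], [-0.94, 2.18], [0.31, 2.57], [-1.31, 4.45], [0, 2.66], [-2.55, 2.55]. Speed limits (rad/s): [2.57, 2.57, 3.14, 3.14, 3.14, 3.14].

INTERFACE

Orientations are given as a rotation vector (axis times angle).
In Python, from workcell import * gives the robot as it stands. The module is installed in compiled form; this text tells all that it offers.
- The arm moves only by the tool carry_out, never from a script. Its arguments are lists of equal length, an entry for each row: "offset": the shift along the tool's x, y, z in cm, a list of three; "delta_rot": the turn, a rotation vector about the tool's x, y, z in degrees, a list of three. A call has exactly 5 rows; each row shifts and turns the commanded pose from where the row before left it, along the tool's axes as they then stand; what a row does not reach is not made up. A row lasts 1/12 s, in which the tool goes at most 41.7 mm and 7.16 degrees, less where a joint would pass 70% of its speed; a pose out of reach is approached as far as the arm can. A call is refused whole if a number of a shift passes 4.17 or a number of a turn 7.16, either way. A call with a gripper value outside its range is refused whole. "fingers" is the opening, from -1 (shut) to 1 (fully open), set as the call begins (left out, the last holds). The fingers move at their own pace and stop on an object; "newtons" is the grip in N (left out, the last holds). Time passes only in rows, so rows that do not move let the fingers close, or fill a call up. It gives the time, the measured TCP pose, the force and the opening at its end, in the units of the state.
- read_state(): the state, without advancing time (a new reading comes with each control period).
- read_camera(name): name is "scene" or "side" or "wrist"; returns (picture, depth): 400x640x3 uint8, red, green, blue; 400x640 float32, m along the optical axis (not along the pixel's ray), 0 where there is no reading.
- get_calibration(name): a dict with "fx", "fy", "cx", "cy" (pixels), "distortion" ([k1, k2, p1, p2, k3] as OpenCV has them; the pictures are not rectified), "R" (3x3) and "t" (3): a world point X has camera coordinates R X + t; the wrist camera has in their place "mount" (4x4, takes a point from camera to tool coordinates, whose origin is the TCP and whose axes are the tool frame's). Camera axes: x right, y down, z forward; pixel columns grow to the right and rows downward; lengths in m; the calibration is good to about 2 mm. A picture is of the moment at which its call begins: read the wrist's pose just before it. get_calibration takes no time and is no camera call.
- finish_job(): hands the job in, once; it reports no verdict.
The state is a dict: "time": time; "q": joint angles; "joint_vel": joint speeds; "joint_torque": joint torques, N m; "tool_pos": TCP position; "tcp_rot": TCP orientation; "wrist_force": force on the tool from outside, world axes, zero at the start; "torque": the same for the moment, N m; "width": opening from 0.0 (shut) to 1.0 (fully open).
Only numpy, scipy, OpenCV 4.12 (cv2) and the standard library are available. Lean on these libraries where they do the work, as an engineer would, in place of code of your own. Each camera call takes 0.05 s, during which the arm holds its last target. There are 200 camera calls.

## Working session

There is one attempt and no reset: what is moved stays moved. The work goes in short steps, Python scripts to look and compute and a tool call to move; the robot and the scene stay as the last step left them, time stands still between calls to the robot, and variables do not carry over. Pictures are saved under pics/ and viewed, about 8 in all and at most 12, crops included, and the job is handed in when it is done.

Besides the shell and the picture viewer there is one more tool, called after ">>>" in YAML: its name, and indented under it one key for each argument. carry_out: Moves the arm, as the interface text tells. Its arguments: {"type":"object","properties":{"offset":{"type":"array"},"delta_rot":{"type":"array"},"fingers":{"type":"number"},"newtons":{"type":"number"}},"required":["offset","delta_rot"]}

```bash
mkdir -p pics; cat > h.py <<'E'
import numpy as np, cv2
from workcell import *
from scipy.spatial.transform import Rotation as Ro
def cam(n):
    c=get_calibration(n);K=np.array([[c['fx'],0,c['cx']],[0,c['fy'],c['cy']],[0,0,1.]]);d=np.array(c['distortion'],float)
    if 'R' in c: return K,d,np.array(c['R']),np.array(c['t'])
    s=read_state();M=np.eye(4);M[:3,:3]=Ro.from_rotvec(s['tcp_rot']).as_matrix();M[:3,3]=s['tool_pos']
    T=np.linalg.inv(M@np.array(c['mount']));return K,d,T[:3,:3],T[:3,3]
def ray(C,px,z):
    K,d,R,t=C;p=cv2.undistortPoints(np.array(px,float).reshape(-1,1,2),K,d).reshape(-1,2)
    v=np.c_[p,np.ones(len(p))]@R;o=-R.T@t
    return o+v*((z-o[2])/v[:,2])[:,None]
def cloud(C,depth):
    K,d,R,t=C;h,w=depth.shape;u,v=np.meshgrid(np.arange(w),np.arange(h))
    p=cv2.undistortPoints(np.stack([u,v],-1).reshape(-1,1,2).astype(float),K,d).reshape(-1,2)
    return ((np.c_[p,np.ones(len(p))]*depth.reshape(-1,1)-t)@R).reshape(h,w,3)
def proj(C,X):
    K,d,R,t=C;return cv2.projectPoints(np.array(X,float).reshape(-1,1,3),cv2.Rodrigues(R)[0],t,K,d)[0].reshape(-1,2)
E
python3 - <<'E'
from h import *
for n in ['scene','side']:
    C=cam(n);p,d=read_camera(n);np.savez(f'{n}.npz',p=p,d=d)
    cv2.imwrite(f'pics/{n}.png',p[:,:,::-1]);print(n,-C[2].T@C[3],C[2][2])
print(read_state())
E
```

```text
scene [1.2254567  0.45942685 0.96300696] [-0.58656989 -0.3748564  -0.71792649]
side [ 0.05282049 -0.63767873  0.79188322] [ 0.42502917  0.60759363 -0.67095468]
{'time': 0.1, 'q': array([ 1.13107979e+00,  2.64711730e-01,  1.60529345e+00, -2.38394531e-06,
        1.27375340e+00, -3.69010815e-02]), 'joint_vel': array([ 2.63169971e-03, -3.09191269e-04, -3.82832289e-03, -2.02418527e-03,
        5.11583282e-05,  1.37535506e-03]), 'joint_torque': array([ 4.61293675e-04, -5.16706645e+01, -3.68590629e+01, -8.19241268e-05,
        6.20525389e-03, -2.05960833e-05]), 'tool_pos': array([0.26430866, 0.62033209, 0.23003346]), 'tcp_rot': array([-0.90874217,  1.37514951,  0.90688381]), 'wrist_force': array([-0.77157732,  0.95949751, -0.4679827 ]), 'torque': array([0.03358373, 0.02287344, 0.02771971]), 'width': 0.999902682697773}
```

View pics/scene.png

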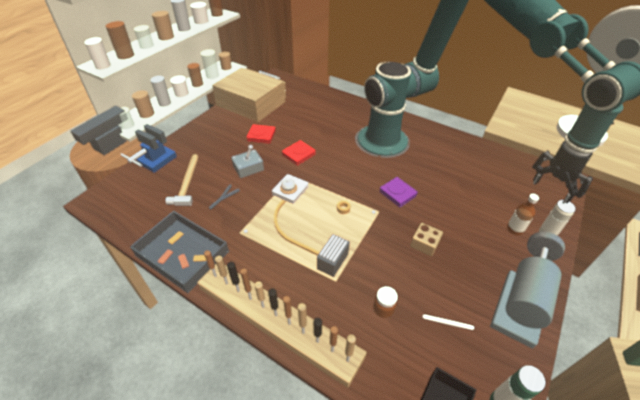

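View pics/side.png

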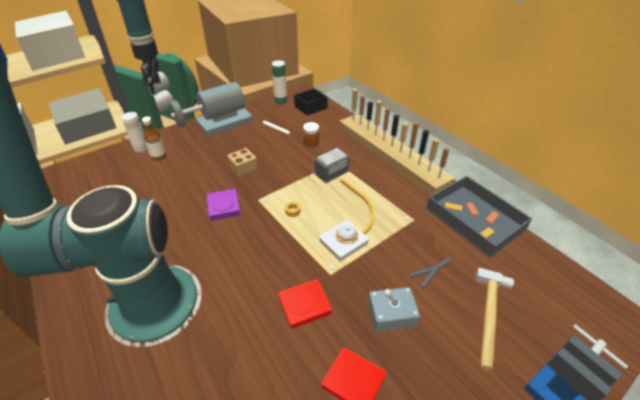

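The carrier, bare aluminium with the pot on it, is at scene (290,188) and side (344,240). The look-alikes are two red slabs at scene (262,133) and (298,152) and a purple slab at (398,191); none of them has a pot or sits on the rail. The switch box is at scene (247,163) and side (394,308), the lamp at scene (333,254).

```bash
cat > m.py <<'E'
from h import *
def rect(P):
    r=cv2.minAreaRect((P[:,:2]*1000).astype(np.float32));return np.round(r[0],1),np.round(r[1],1),round(r[2],2),np.round(cv2.boxPoints(r),1).tolist()
def comp(m,seed,k=0):
    m=m.astype(np.uint8)
    if k: m=cv2.morphologyEx(m,cv2.MORPH_CLOSE,np.ones((k,k)))
    n,l=cv2.connectedComponents(m)
    ys,xs=np.nonzero(m);i=np.argmin((xs-seed[0])**2+(ys-seed[1])**2);return l==l[ys[i],xs[i]]
def px(m): ys,xs=np.nonzero(m);return np.c_[xs,ys]
E
python3 - <<'E'
from m import *
S={'scene':((330,225),(290,188),(333,240),(247,158),(250,150),(344,208)),'side':((320,200),(344,240),(330,158),(394,300),(390,297),(292,209))}
for n,(b,c,l,s,tg,col) in S.items():
    z=np.load(n+'.npz');p,d=z['p'],z['d'];C=cam(n);X=cloud(C,d);Z=X[:,:,2]
    hsv=cv2.cvtColor(p,cv2.COLOR_RGB2HSV)
    print(n,'depth ok',(d>0).mean())
    print([ (tuple(q),hsv[q[1],q[0]].tolist(),X[q[1],q[0]].round(3).tolist()) for q in (b,c,l,s,col)])
    m=comp((hsv[...,2]>150)&(hsv[...,1]<140)&(hsv[...,1]>40)&(hsv[...,0]>12)&(hsv[...,0]<30)&(abs(Z-.008)<.012),b)
    print('board',m.sum(),rect(ray(C,px(m),.008)))
    for nm,sd,h,tol in (('car',c,.048,.006),('lamp',l,.082,.008),('box',s,.05,.006)):
        m=comp((abs(Z-h)<tol)&(hsv[...,1]<90),sd)
        print(nm,m.sum(),rect(ray(C,px(m),h)))
E
```

```text
scene depth ok 0.996171875
[((330, 225), [22, 73, 239], [0.532, 0.065, 0.006]), ((290, 188), [30, 15, 200], [0.509, -0.113, 0.065]), ((333, 240), [75, 5, 217], [0.63, 0.133, 0.08]), ((247, 158), [17, 12, 152], [0.462, -0.348, 0.06]), ((344, 208), [22, 98, 241], [0.456, 0.074, 0.027])]
board 6416 (array([555.9,   3.5]), array([328.7, 367.9]), 2.86, [[382.5, 179.0], [400.8999938964844, -188.39999389648438], [729.2000122070312, -172.0], [710.7999877929688, 195.5]])
car 343 (array([ 490.6, -128.8]), array([104.6,  91. ]), 3.23, [[435.79998779296875, -86.30000305175781], [440.8999938964844, -177.10000610351562], [545.4000244140625, -171.1999969482422], [540.2000122070312, -80.4000015258789]])
lamp 428 (array([659.6, 150.2]), array([97.7, 59.2]), 2.98, [[609.2999877929688, 177.1999969482422], [612.4000244140625, 118.0999984741211], [710.0, 123.19999694824219], [706.9000244140625, 182.1999969482422]])
box 335 (array([ 460.2, -352.5]), array([ 83.2, 102.1]), 62.54, [[395.70001220703125, -365.8999938964844], [486.29998779296875, -413.0], [524.7000122070312, -339.1000061035156], [434.100006103
[... 460 characters left out ...]
89648438], [710.4000244140625, 197.1999969482422]])
car 699 (array([ 484.5, -133.3]), array([102.8,  93.3]), 2.94, [[430.79998779296875, -89.30000305175781], [435.6000061035156, -182.5], [538.2000122070312, -177.1999969482422], [533.4000244140625, -84.0]])
lamp 283 (array([644.3, 140.6]), array([98.5, 59.8]), 2.52, [[593.7999877929688, 168.39999389648438], [596.4000244140625, 108.5999984741211], [694.7999877929688, 112.9000015258789], [692.2000122070312, 172.6999969482422]])
box 1267 (array([ 454.1, -360.4]), array([ 83.2, 101.1]), 61.91, [[389.8999938964844, -373.20001220703125], [479.1000061035156, -420.79998779296875], [518.2999877929688, -347.5], [429.1000061035156, -299.8999938964844]])
```

```bash
python3 - <<'E'
from m import *
print(Ro.from_rotvec(read_state()['tcp_rot']).as_matrix().round(3))
out=[]
for n,(x,y) in {'scene':(247,160),'side':(394,302)}.items():
    z=np.load(n+'.npz');p,d=z['p'],z['d'];C=cam(n);X=cloud(C,d)
    D=np.hypot(X[...,0]-.457,X[...,1]+.356)
    m=(D<.06)&(X[...,2]>.083);print(n,m.sum(),px(m).mean(0),X[m].mean(0).round(4),ray(C,[px(m).mean(0)],.099).round(4), X[m][:,2].max())
    im=cv2.resize(p[y-50:y+50,x-65:x+65],(390,300),interpolation=cv2.INTER_CUBIC);out.append(im)
    if n=='scene': im=p[165:285,225:390]
    else: im=p[135:275,245:425]
    out.append(cv2.resize(im,(390,300),interpolation=cv2.INTER_CUBIC))
cv2.imwrite('pics/crop.png',np.vstack([np.hstack(out[:2]),np.hstack(out[2:])])[:,:,::-1])
E
```

```text
[[-0.001 -0.92   0.392]
 [-0.002  0.392  0.92 ]
 [-1.     0.    -0.002]]
scene 19 [250.21052632 148.05263158] [ 0.442  -0.344   0.0962] [[ 0.4445 -0.3415  0.099 ]] 0.10386880391284567
side 52 [387.71153846 292.82692308] [ 0.436  -0.3505  0.1002] [[ 0.4366 -0.35    0.099 ]] 0.10656211299296955
```

View pics/crop.png

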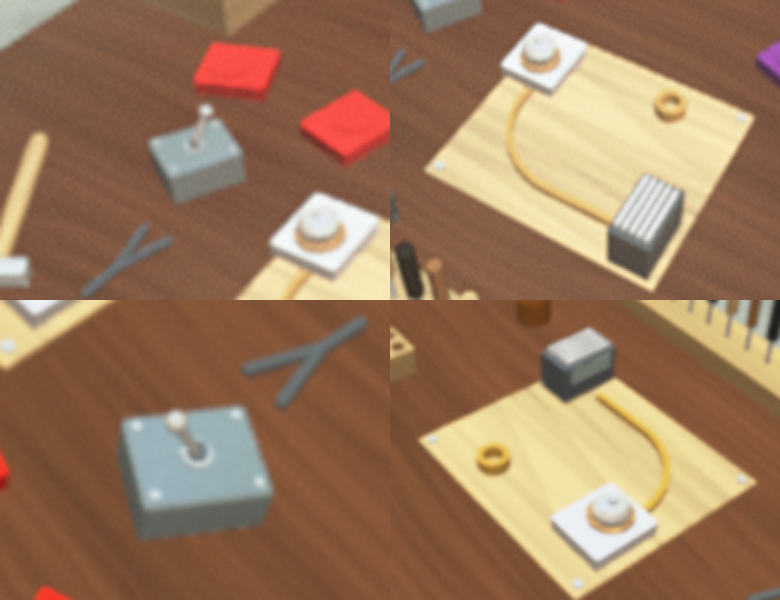

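```bash
cat > plan.py <<'E'
from h import *
def plan(P,n,yaw_y=None,p0=None,dec=2):
    """rows from current pose to the world waypoints P [x,y,z,yaw of tool y in deg]; n rows each; tool down kept"""
    s=read_state();R=Ro.from_rotvec(s['tcp_rot']);p=np.array(s['tool_pos'] if p0 is None else p0,float)
    y=R.as_matrix()[:,1];a=np.degrees(np.arctan2(y[1],y[0])) if yaw_y is None else yaw_y
    print('from',p.round(4),round(a,1),'t',s['time'],'F',np.round(s['wrist_force'],1));O=[];T=[]
    def F(a):
        a=np.radians(a);y=np.array([np.cos(a),np.sin(a),0]);x=np.array([0,0,-1.]);return np.c_[x,y,np.cross(x,y)]
    for w,k in zip(P,n):
        for i in range(k):
            M=F(a);d=(np.array(w[:3])-p)/(k-i);da=((w[3]-a+180)%360-180)/(k-i)
            o=np.round(M.T@d*100,dec);t=round(-da,1);O.append(o.tolist());T.append([t,0,0]);p=p+M@o/100;a-=t
    while len(O)%5:O.append([0,0,0]);T.append([0,0,0])
    for i in range(0,len(O),5):print('offset',O[i:i+5],'rot',T[i:i+5])
    print('end',p.round(4),round(a,1))
th=np.radians(2.9);RS=np.array([[np.cos(th),-np.sin(th)],[np.sin(th),np.cos(th)]]);OS=np.array([.5526,-.0317])
def W(q): return RS@np.array(q)+OS
def line(s): # station centre line
    if s<.1: return np.array([-.11+s,-.095])
    f=(s-.1)/.12
    if f<np.pi/2: return np.array([-.01+.12*np.sin(f),.025-.12*np.cos(f)])
    return np.array([.11,.025+s-.1-.06*np.pi])
def pose(s): # s of centre -> world centre, heading deg
    a,b=line(s-.025),line(s+.025);h=np.degrees(np.arctan2(*(b-a)[::-1]))+2.9;return W((a+b)/2),h
def push(s,back): # tool point 'back' behind the carrier's middle
    c,h=pose(s);return [*(c-back*np.array([np.cos(np.radians(h)),np.sin(np.radians(h))])),h]
E
python3 - <<'E'
from plan import *
C=cam('side');print(ray(C,[(280,300),(305,283),(332,312),(300,325)],.03).round(3))
print([np.round(push(s,.061),3).tolist() for s in (.04,.1,.2,.3,.358)])
plan([[.40,.2,.2,70],[.39,-.135,.16,2.9],[.39,-.135,.034,2.9]],[13,11,6])
E
```

```text
[[ 0.254 -0.19   0.03 ]
 [ 0.329 -0.184  0.03 ]
 [ 0.335 -0.286  0.03 ]
 [ 0.258 -0.271  0.03 ]]
[[0.427, -0.133, 2.9], [0.487, -0.132, 5.881], [0.593, -0.129, 50.646], [0.662, -0.051, 92.031], [0.661, 0.007, 92.9]]
from [0.2643 0.6203 0.23  ] 156.9 t 0.1 F [-0.8  1.  -0.5]
offset [[0.23, -2.23, -2.57], [0.23, -2.51, -2.29], [0.23, -2.76, -1.98], [0.23, -2.97, -1.64], [0.23, -3.15, -1.28]] rot [[np.float64(6.7), 0, 0], [np.float64(6.7), 0, 0], [np.float64(6.7), 0, 0], [np.float64(6.7), 0, 0], [np.float64(6.7), 0, 0]]
offset [[0.23, -3.27, -0.91], [0.23, -3.36, -0.52], [0.23, -3.4, -0.13], [0.23, -3.39, 0.27], [0.23, -3.33, 0.66]] rot [[np.float64(6.7), 0, 0], [np.float64(6.7), 0, 0], [np.float64(6.7), 0, 0], [np.float64(6.7), 0, 0], [np.float64(6.7), 0, 0]]
offset [[0.23, -3.23, 1.05], [0.24, -3.09, 1.41], [0.23, -2.9, 1.77], [0.36, -2.89, 0.95], [0.36, -2.78, 1.26]] rot [[np.float64(6.6), 0, 0], [np.float64(6.7), 0, 0], [np.float64(6.6), 0, 0], [np.float64(6.1), 0, 0], [np.float64(6.1), 0, 0]]
offset [[0.36, -2.63, 1.54], [0.37, -2.45, 1.82], [0.36, -2.24, 2.06], [0.37, -2.01, 2.29], [0.36, -1.75, 2.49]] rot [[np.float64(6.1), 0, 0], [np.float64(6.1), 0, 0], [np.float64(6.1), 0, 0], [np.float64(6.1), 0, 0], [np.float64(6.1), 0, 0]]
offset [[0.37, -1.48, 2.66], [0.36, -1.18, 2.81], [0.37, -0.88, 2.92], [0.36, -0.57, 2.99], [2.1, 0.0, -0.0]] rot [[np.float64(6.1), 0, 0], [np.float64(6.1), 0, 0], [np.float64(6.1), 0, 0], [np.float64(6.1), 0, 0], [np.float64(0.0), 0, 0]]
offset [[2.1, 0.0, -0.0], [2.1, 0.0, -0.0], [2.1, 0.0, -0.0], [2.1, 0.0, -0.0], [2.1, 0.0, -0.0]] rot [[np.float64(0.0), 0, 0], [np.float64(0.0), 0, 0], [np.float64(0.0), 0, 0], [np.float64(0.0), 0, 0], [np.float64(0.0), 0, 0]]
end [ 0.39  -0.135  0.034] 2.9
```

>>> carry_out:
  offset:
    - [0.2,-2.2,-2.6]
    - [0.2,-2.5,-2.3]
    - [0.2,-2.8,-2.0]
    - [0.2,-3.0,-1.6]
    - [0.2,-3.1,-1.3]
  delta_rot:
    - [6.7,0,0]
    - [6.7,0,0]
    - [6.7,0,0]
    - [6.7,0,0]
    - [6.7,0,0]
  fingers: -1
  newtons: 60

```text
time: 0.52
tool_pos: [0.3165, 0.4572, 0.2204]
tcp_rot: [-0.454, 1.524, 0.452]
wrist_force: [0.5, -0.5, 0.9]
width: 0.302
```

>>> carry_out:
  offset:
    - [0.2,-3.3,-0.9]
    - [0.2,-3.4,-0.5]
    - [0.2,-3.4,-0.1]
    - [0.2,-3.4,0.3]
    - [0.2,-3.3,0.7]
  delta_rot:
    - [6.7,0,0]
    - [6.7,0,0]
    - [6.7,0,0]
    - [6.7,0,0]
    - [6.7,0,0]

```text
time: 0.93
tool_pos: [0.37, 0.2954, 0.2108]
tcp_rot: [0.005, 1.571, -0.006]
wrist_force: [0.8, 0.4, 0.3]
width: 0.002
```

>>> carry_out:
  offset:
    - [0.2,-3.2,1.0]
    - [0.2,-3.1,1.4]
    - [0.2,-2.9,1.8]
    - [0.4,-2.9,1.0]
    - [0.4,-2.8,1.3]
  delta_rot:
    - [6.7,0,0]
    - [6.7,0,0]
    - [6.7,0,0]
    - [6.1,0,0]
    - [6.1,0,0]

```text
time: 1.35
tool_pos: [0.3999, 0.1373, 0.197]
tcp_rot: [0.447, 1.524, -0.447]
wrist_force: [0.7, -0.9, -0.1]
width: 0.001
```

```bash
python3 - <<'E'
from plan import *
plan([[.39,-.135,.12,2.9],[.39,-.135,.034,2.9]],[10,5],dec=1);print(read_state()['q'])
E
```

```text
from [0.3999 0.1373 0.197 ] 57.3 t 1.35 F [ 0.7 -0.9 -0.1]
offset [[0.8, -2.3, 1.4], [0.8, -2.2, 1.6], [0.8, -2.0, 1.8], [0.8, -1.9, 2.0], [0.8, -1.7, 2.2]] rot [[np.float64(5.4), 0, 0], [np.float64(5.4), 0, 0], [np.float64(5.4), 0, 0], [np.float64(5.5), 0, 0], [np.float64(5.4), 0, 0]]
offset [[0.7, -1.5, 2.3], [0.8, -1.2, 2.4], [0.7, -1.0, 2.5], [0.8, -0.7, 2.6], [0.7, -0.5, 2.7]] rot [[np.float64(5.5), 0, 0], [np.float64(5.4), 0, 0], [np.float64(5.5), 0, 0], [np.float64(5.4), 0, 0], [np.float64(5.5), 0, 0]]
offset [[1.7, -0.0, 0.0], [1.7, -0.0, 0.0], [1.7, -0.0, 0.0], [1.8, -0.0, 0.0], [1.7, -0.0, 0.0]] rot [[np.float64(-0.0), 0, 0], [np.float64(-0.0), 0, 0], [np.float64(-0.0), 0, 0], [np.float64(-0.0), 0, 0], [np.float64(-0.0), 0, 0]]
end [ 0.3903 -0.1346  0.034 ] 2.9
[ 2.71894586e-01 -2.05471205e-01  2.15053448e+00 -1.15245927e-04
  1.19651347e+00  8.42710735e-01]
```

>>> carry_out:
  offset:
    - [0.8,-2.3,1.4]
    - [0.8,-2.2,1.6]
    - [0.8,-2.0,1.8]
    - [0.8,-1.9,2.0]
    - [0.8,-1.7,2.2]
  delta_rot:
    - [5.4,0,0]
    - [5.4,0,0]
    - [5.4,0,0]
    - [5.5,0,0]
    - [5.4,0,0]

```text
time: 1.77
tool_pos: [0.3954, 0.0013, 0.1567]
tcp_rot: [0.812, 1.414, -0.812]
wrist_force: [0.5, -0.0, 0.2]
width: -0.001
```

>>> carry_out:
  offset:
    - [0.7,-1.5,2.3]
    - [0.8,-1.2,2.4]
    - [0.7,-1.0,2.5]
    - [0.8,-0.7,2.6]
    - [0.7,-0.5,2.7]
  delta_rot:
    - [5.5,0,0]
    - [5.4,0,0]
    - [5.5,0,0]
    - [5.4,0,0]
    - [5.5,0,0]

```text
time: 2.18
tool_pos: [0.3911, -0.1341, 0.1196]
tcp_rot: [1.171, 1.234, -1.171]
wrist_force: [0.6, 0.6, -1.2]
width: 0.002
```

>>> carry_out:
  offset:
    - [1.7,0,0]
    - [1.7,0,0]
    - [1.7,0,0]
    - [1.8,0,0]
    - [1.7,0,0]
  delta_rot:
    - [0,0,0]
    - [0,0,0]
    - [0,0,0]
    - [0,0,0]
    - [0,0,0]

```text
time: 2.6
tool_pos: [0.3913, -0.133, 0.0332]
tcp_rot: [1.168, 1.235, -1.168]
wrist_force: [0.1, -0.2, 0.3]
width: 0.005
```

```bash
python3 - <<'E'
from plan import *
plan([[.416,-.1335,.032,2.9]],[5],dec=1)
C=cam('wrist');p,d=read_camera('wrist');cv2.imwrite('pics/w1.png',p[:,:,::-1])
E
```

```text
from [ 0.3913 -0.133   0.0332] 3.2 t 2.6 F [ 0.1 -0.2  0.3]
offset [[0.0, 0.5, 0.0], [0.0, 0.5, 0.0], [0.0, 0.5, 0.1], [0.1, 0.5, 0.0], [0.0, 0.5, 0.1]] rot [[np.float64(0.1), 0, 0], [np.float64(0.0), 0, 0], [np.float64(0.1), 0, 0], [np.float64(0.0), 0, 0], [np.float64(0.1), 0, 0]]
end [ 0.4163 -0.1337  0.0322] 2.9
```

View pics/w1.png

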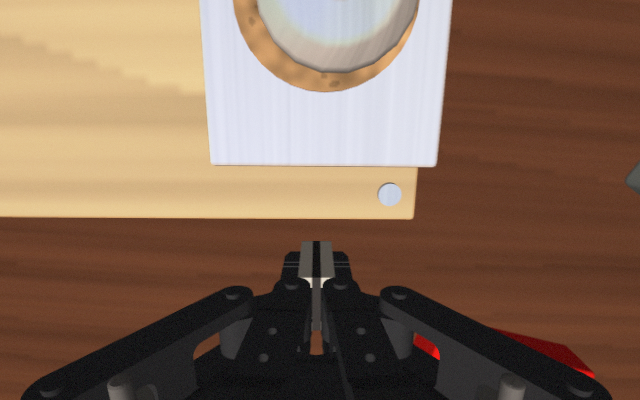

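The wrist view shows the carrier's rear edge at row 165, columns 212 to 436, with the finger tips at (317,255). The tips point at its middle, slightly left.

```bash
python3 - <<'E'
from plan import *
C=cam('wrist');P=ray(C,[(212,165),(436,166)],.048);print(P.round(4),P.mean(0).round(4))
Q=ray(C,[(0,217),(413,218)],.008);print(Q.round(4),'board corner pred',W([-.155,-.145]))
print(push(.04,.05))
plan([[.425,-.133,.033,2.9]],[8],dec=1)
E
```

```text
[[ 0.4344 -0.0898  0.048 ]
 [ 0.4388 -0.1748  0.048 ]] [ 0.4366 -0.1323  0.048 ]
[[ 0.3921  0.0403  0.008 ]
 [ 0.4044 -0.1819  0.008 ]] board corner pred [ 0.40513448 -0.18435621]
[np.float64(0.43756000644518545), np.float64(-0.13264949174170332), np.float64(2.9)]
from [ 0.3886 -0.1319  0.0302] 3.2 t 2.65 F [-1.3  0.3 -1.5]
offset [[-0.0, 0.5, 0.0], [-0.0, 0.4, 0.0], [-0.0, 0.5, 0.1], [-0.1, 0.4, 0.0], [-0.0, 0.5, 0.1]] rot [[np.float64(0.0), 0, 0], [np.float64(0.0), 0, 0], [np.float64(0.1), 0, 0], [np.float64(0.0), 0, 0], [np.float64(0.1), 0, 0]]
offset [[-0.1, 0.4, 0.0], [-0.0, 0.5, 0.1], [-0.1, 0.4, 0.0], [0, 0, 0], [0, 0, 0]] rot [[np.float64(0.0), 0, 0], [np.float64(0.1), 0, 0], [np.float64(0.0), 0, 0], [0, 0, 0], [0, 0, 0]]
end [ 0.4248 -0.133   0.0332] 2.9
```

```bash
python3 - <<'E' | sed 's/np.float64(\([-0-9.]*\))/\1/g'
from plan import *
P=[push(.03,.061)]+[push(s,.061) for s in np.arange(.035,.3301,.00536)]
P=[[a,b,.034,h] for a,b,h in P]
plan(P,[4]+[1]*(len(P)-1),2.9,[.3903,-.1346,.034],dec=1);print(len(P))
E
```

```text
from [ 0.3903 -0.1346  0.034 ] 2.9 t 2.65 F [-1.3  0.3 -1.5]
offset [[0.0, 0.7, 0.0], [0.0, 0.6, 0.0], [0.0, 0.7, 0.0], [0.0, 0.6, 0.0], [0.0, 0.5, 0.0]] rot [[-0.0, 0, 0], [-0.0, 0, 0], [-0.0, 0, 0], [-0.0, 0, 0], [-0.0, 0, 0]]
offset [[0.0, 0.6, 0.0], [0.0, 0.5, 0.0], [0.0, 0.5, 0.0], [0.0, 0.6, 0.0], [0.0, 0.5, 0.0]] rot [[-0.0, 0, 0], [-0.0, 0, 0], [-0.0, 0, 0], [-0.0, 0, 0], [-0.0, 0, 0]]
offset [[0.0, 0.5, 0.0], [0.0, 0.6, 0.0], [0.0, 0.5, 0.0], [0.0, 0.6, 0.1], [0.0, 0.5, 0.0]] rot [[-0.0, 0, 0], [-0.0, 0, 0], [-0.0, 0, 0], [-0.3, 0, 0], [-0.6, 0, 0]]
offset [[0.0, 0.5, 0.1], [0.0, 0.6, 0.0], [0.0, 0.5, 0.2], [0.0, 0.5, 0.1], [0.0, 0.6, 0.2]] rot [[-0.8, 0, 0], [-1.1, 0, 0], [-1.4, 0, 0], [-1.7, 0, 0], [-1.9, 0, 0]]
offset [[0.0, 0.5, 0.2], [0.0, 0.5, 0.2], [0.0, 0.5, 0.3], [0.0, 0.6, 0.3], [0.0, 0.5, 0.2]] rot [[-2.2, 0, 0], [-2.5, 0, 0], [-2.5, 0, 0], [-2.6, 0, 0], [-2.5, 0, 0]]
offset [[0.0, 0.5, 0.3], [0.0, 0.6, 0.2], [0.0, 0.5, 0.3], [0.0, 0.5, 0.3], [0.0, 0.6, 0.2]] rot [[-2.6, 0, 0], [-2.6, 0, 0], [-2.5, 0, 0], [-2.6, 0, 0], [-2.5, 0, 0]]
offset [[0.0, 0.5, 0.3], [0.0, 
[... 314 characters left out ...]
0.0, 0.5, 0.3], [0.0, 0.5, 0.3], [0.0, 0.6, 0.2], [0.0, 0.5, 0.3], [0.0, 0.5, 0.2]] rot [[-2.6, 0, 0], [-2.6, 0, 0], [-2.5, 0, 0], [-2.6, 0, 0], [-2.5, 0, 0]]
offset [[0.0, 0.5, 0.3], [0.0, 0.6, 0.3], [0.0, 0.5, 0.2], [0.0, 0.5, 0.3], [0.0, 0.6, 0.2]] rot [[-2.6, 0, 0], [-2.6, 0, 0], [-2.5, 0, 0], [-2.3, 0, 0], [-2.1, 0, 0]]
offset [[0.0, 0.5, 0.2], [0.0, 0.5, 0.2], [0.0, 0.6, 0.1], [0.0, 0.5, 0.1], [0.0, 0.5, 0.1]] rot [[-1.7, 0, 0], [-1.5, 0, 0], [-1.3, 0, 0], [-0.9, 0, 0], [-0.7, 0, 0]]
offset [[0.0, 0.6, 0.1], [0.0, 0.5, 0.0], [0.0, 0.5, 0.0], [0.0, 0.6, 0.0], [0.0, 0.5, 0.0]] rot [[-0.4, 0, 0], [-0.1, 0, 0], [-0.0, 0, 0], [-0.0, 0, 0], [-0.0, 0, 0]]
end [ 0.6621 -0.021   0.034 ] 92.9
57
```

>>> carry_out:
  offset:
    - [0,0.7,0]
    - [0,0.6,0]
    - [0,0.7,0]
    - [0,0.6,0]
    - [0,0.5,0]
  delta_rot:
    - [0,0,0]
    - [0,0,0]
    - [0,0,0]
    - [0,0,0]
    - [0,0,0]

```text
time: 3.07
tool_pos: [0.425, -0.1316, 0.0356]
tcp_rot: [1.168, 1.233, -1.166]
wrist_force: [-0.2, 0.2, -0.8]
width: 0.001
```

>>> carry_out:
  offset:
    - [0,0.6,0]
    - [0,0.5,0]
    - [0,0.5,0]
    - [0,0.6,0]
    - [0,0.5,0]
  delta_rot:
    - [0,0,0]
    - [0,0,0]
    - [0,0,0]
    - [0,0,0]
    - [0,0,0]

```text
time: 3.48
tool_pos: [0.4498, -0.1296, 0.0341]
tcp_rot: [1.168, 1.236, -1.168]
wrist_force: [-3.9, 0.0, 1.1]
width: -0.003
```

```bash
python3 - <<'E'
from plan import *
print(read_state()['wrist_force']);C=cam('wrist');p,d=read_camera('wrist');cv2.imwrite('pics/w2.png',p[:,:,::-1])
E
```

```text
[-3.93764236  0.0080547   1.14738072]
```

View pics/w2.png

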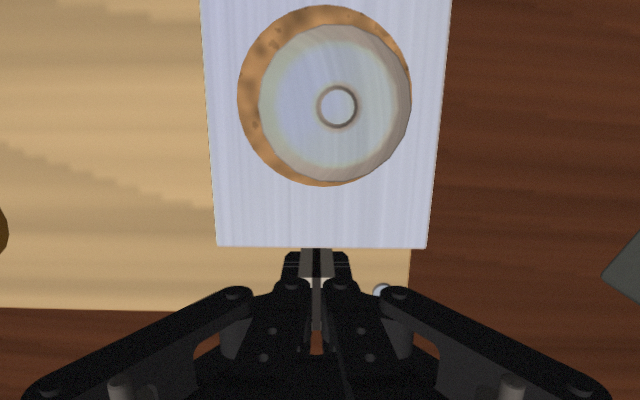

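The finger tips touch the rear face near its middle and push with about 4 N. The pot (337,105) looks offset from the cork (325,95), so I'll check how much of that is parallax.

```bash
cat > pot.py <<'E'
from h import *
def pot(potpx,corkpx,rearpx):
    C=cam('wrist');a=ray(C,[potpx],.091)[0];b=ray(C,[corkpx],.051)[0];r=ray(C,rearpx,.048).mean(0)
    print('knob',a.round(4),'pad',b.round(4),'off mm',((a-b)*1000).round(1)[:2],'rear',r.round(4))
E
python3 - <<'E'
from pot import *
C=cam('wrist');print('cam',-C[2].T@C[3],C[2][2])
pot((337,105),(325,96),[(217,247),(426,247)])
print(read_state()['tool_pos'])
E
```

```text
cam [ 0.51991056 -0.12588515  0.17702074] [-0.2689077  -0.01545471 -0.96304195]
knob [ 0.5209 -0.1311  0.091 ] pad [ 0.5243 -0.129   0.051 ] off mm [-3.4 -2.1] rear [ 0.4637 -0.1314  0.048 ]
[ 0.45130053 -0.1298222   0.03437918]
```

Only a 4 mm offset, so it's fine. I'll keep pushing into the bend.

>>> carry_out:
  offset:
    - [0,0.5,0]
    - [0,0.6,0]
    - [0,0.5,0]
    - [0,0.6,0.1]
    - [0,0.5,0]
  delta_rot:
    - [0,0,0]
    - [0,0,0]
    - [0,0,0]
    - [-0.3,0,0]
    - [-0.6,0,0]

```text
time: 3.95
tool_pos: [0.4774, -0.1293, 0.0342]
tcp_rot: [1.156, 1.242, -1.155]
wrist_force: [-2.7, -0.9, -0.7]
width: -0.002
```

>>> carry_out:
  offset:
    - [0,0.5,0.1]
    - [0,0.6,0]
    - [0,0.5,0.2]
    - [0,0.5,0.1]
    - [0,0.6,0.2]
  delta_rot:
    - [-0.8,0,0]
    - [-1.1,0,0]
    - [-1.4,0,0]
    - [-1.7,0,0]
    - [-1.9,0,0]

```text
time: 4.37
tool_pos: [0.5043, -0.1322, 0.0341]
tcp_rot: [1.064, 1.296, -1.065]
wrist_force: [-3.1, -0.6, -0.5]
width: -0.0
```

>>> carry_out:
  offset:
    - [0,0.5,0.2]
    - [0,0.5,0.2]
    - [0,0.5,0.3]
    - [0,0.6,0.3]
    - [0,0.5,0.2]
  delta_rot:
    - [-2.2,0,0]
    - [-2.5,0,0]
    - [-2.5,0,0]
    - [-2.6,0,0]
    - [-2.5,0,0]

```text
time: 4.78
tool_pos: [0.5333, -0.1371, 0.0343]
tcp_rot: [0.901, 1.375, -0.902]
wrist_force: [-1.9, -1.4, -0.2]
width: -0.002
```

```bash
python3 - <<'E'
from plan import *
print(read_state());C=cam('wrist');p,d=read_camera('wrist');cv2.imwrite('pics/w3.png',p[:,:,::-1])
E
```

```text
{'time': 4.7833, 'q': array([-2.96589254e-01,  2.35251946e-01,  2.03990275e+00, -5.62213354e-04,
        8.65997632e-01,  8.63998140e-01]), 'joint_vel': array([ 0.03389322,  0.10280451, -0.1309959 ,  0.00273331,  0.02916103,
       -0.48276719]), 'joint_torque': array([  0.83370874, -43.45318794, -30.35945535,   0.4771704 ,
        -0.71827417,   0.47461499]), 'tool_pos': array([ 0.53326548, -0.13708647,  0.03429053]), 'tcp_rot': array([ 0.90136485,  1.37535592, -0.90183853]), 'wrist_force': array([-1.92932176, -1.39567926, -0.17787194]), 'torque': array([-0.17776985,  0.3997717 , -0.03336584]), 'width': -0.0021285865422493466}
```

View pics/w3.png

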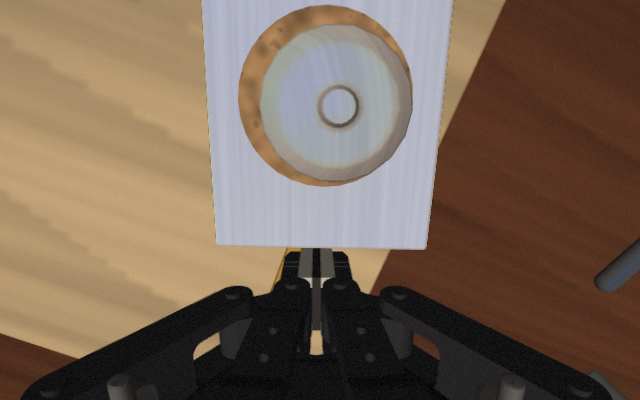

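The carrier is tracking well: its rear edge is at row 247, about 1° skewed, and the pot hasn't moved. I'll go on round the bend.

>>> carry_out:
  offset:
    - [0,0.5,0.3]
    - [0,0.6,0.2]
    - [0,0.5,0.3]
    - [0,0.5,0.3]
    - [0,0.6,0.2]
  delta_rot:
    - [-2.6,0,0]
    - [-2.6,0,0]
    - [-2.5,0,0]
    - [-2.6,0,0]
    - [-2.5,0,0]

```text
time: 5.25
tool_pos: [0.5628, -0.1357, 0.0344]
tcp_rot: [0.731, 1.443, -0.732]
wrist_force: [-2.3, -1.5, -0.1]
width: -0.001
```

>>> carry_out:
  offset:
    - [0,0.5,0.3]
    - [0,0.5,0.2]
    - [0,0.5,0.3]
    - [0,0.6,0.3]
    - [0,0.5,0.2]
  delta_rot:
    - [-2.6,0,0]
    - [-2.6,0,0]
    - [-2.5,0,0]
    - [-2.6,0,0]
    - [-2.5,0,0]

```text
time: 5.67
tool_pos: [0.5912, -0.1284, 0.0345]
tcp_rot: [0.558, 1.496, -0.559]
wrist_force: [-2.6, -3.2, 0.2]
width: -0.001
```

>>> carry_out:
  offset:
    - [0,0.5,0.3]
    - [0,0.6,0.3]
    - [0,0.5,0.2]
    - [0,0.5,0.3]
    - [0,0.6,0.2]
  delta_rot:
    - [-2.6,0,0]
    - [-2.6,0,0]
    - [-2.5,0,0]
    - [-2.6,0,0]
    - [-2.5,0,0]

```text
time: 6.08
tool_pos: [0.6174, -0.1145, 0.0345]
tcp_rot: [0.384, 1.535, -0.386]
wrist_force: [-1.9, -2.9, -0.3]
width: -0.0
```

```bash
python3 - <<'E'
from plan import *
s=read_state();print(s['q'],s['wrist_force']);C=cam('wrist');p,d=read_camera('wrist');cv2.imwrite('pics/w4.png',p[:,:,::-1])
E
```

```text
[-2.22426165e-01  3.60921972e-01  1.87061811e+00 -1.54730313e-03
  9.08649399e-01  2.69623611e-01] [-1.91509185 -2.91743778 -0.31470743]
```

View pics/w4.png

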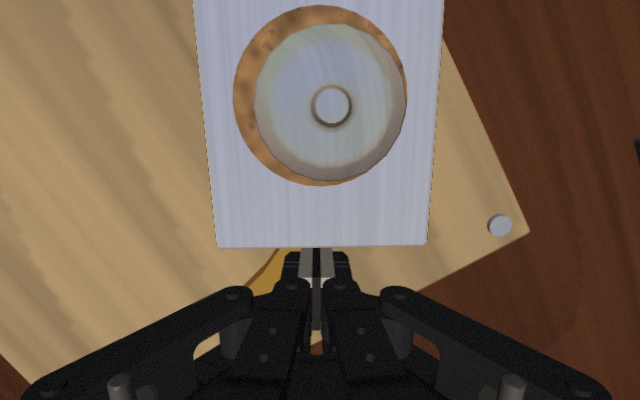

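The carrier is still square to the fingers (rear edge at row 246) and the pot is steady. Next is the rest of the bend.

>>> carry_out:
  offset:
    - [0,0.5,0.3]
    - [0,0.5,0.3]
    - [0,0.6,0.2]
    - [0,0.5,0.3]
    - [0,0.5,0.2]
  delta_rot:
    - [-2.6,0,0]
    - [-2.6,0,0]
    - [-2.5,0,0]
    - [-2.6,0,0]
    - [-2.5,0,0]

```text
time: 6.55
tool_pos: [0.6395, -0.0957, 0.0347]
tcp_rot: [0.21, 1.559, -0.212]
wrist_force: [-0.2, -2.6, -1.0]
width: -0.002
```

>>> carry_out:
  offset:
    - [0,0.5,0.3]
    - [0,0.6,0.3]
    - [0,0.5,0.2]
    - [0,0.5,0.3]
    - [0,0.6,0.2]
  delta_rot:
    - [-2.6,0,0]
    - [-2.6,0,0]
    - [-2.5,0,0]
    - [-2.3,0,0]
    - [-2.1,0,0]

```text
time: 6.97
tool_pos: [0.6564, -0.072, 0.0346]
tcp_rot: [0.044, 1.57, -0.047]
wrist_force: [-3.1, -4.6, 1.2]
width: 0.001
```

>>> carry_out:
  offset:
    - [0,0.5,0.2]
    - [0,0.5,0.2]
    - [0,0.6,0.1]
    - [0,0.5,0.1]
    - [0,0.5,0.1]
  delta_rot:
    - [-1.7,0,0]
    - [-1.5,0,0]
    - [-1.3,0,0]
    - [-0.9,0,0]
    - [-0.7,0,0]

```text
time: 7.38
tool_pos: [0.6638, -0.0452, 0.0346]
tcp_rot: [-0.038, 1.57, 0.037]
wrist_force: [-1.0, -4.4, 0.8]
width: -0.002
```

>>> carry_out:
  offset:
    - [0,0.6,0.1]
    - [0,0.5,0]
    - [0,0.5,0]
    - [0,0.6,0]
    - [0,0.5,0]
  delta_rot:
    - [-0.4,0,0]
    - [-0.1,0,0]
    - [0,0,0]
    - [0,0,0]
    - [0,0,0]

```text
time: 7.8
tool_pos: [0.6632, -0.0172, 0.0345]
tcp_rot: [-0.044, 1.57, 0.044]
wrist_force: [-0.1, -3.8, 0.8]
width: 0.0
```

```bash
python3 - <<'E'
from plan import *
s=read_state();print(s['q'],s['wrist_force'],push(.3585,.062));C=cam('wrist');p,d=read_camera('wrist');cv2.imwrite('pics/w5.png',p[:,:,::-1])
E
```

```text
[-6.35611477e-02  4.18363350e-01  1.78840078e+00  2.12173877e-04
  9.34036092e-01 -1.19764009e-01] [-0.1006236  -3.78558968  0.82800277] [np.float64(0.6607893375953792), np.float64(0.006827397293070095), np.float64(92.9)]
```

View pics/w5.png

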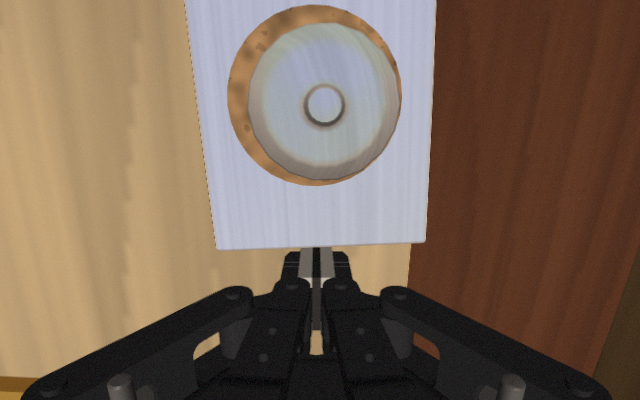

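>>> carry_out:
  offset:
    - [0,0.5,0]
    - [0,0.5,0]
    - [0,0.4,0]
    - [0,0.3,0]
    - [0,0.2,0]
  delta_rot:
    - [0,0,0]
    - [0,0,0]
    - [0,0,0]
    - [0,0,0]
    - [0,0,0]

```text
time: 8.27
tool_pos: [0.6619, 0.0013, 0.0345]
tcp_rot: [-0.045, 1.57, 0.044]
wrist_force: [-0.6, -4.4, 3.4]
width: -0.001
```

>>> carry_out:
  offset:
    - [0,0.1,0]
    - [0,0.1,0]
    - [0,0.1,0]
    - [0,0.1,0]
    - [0,0,0]
  delta_rot:
    - [0,0,0]
    - [0,0,0]
    - [0,0,0]
    - [0,0,0]
    - [0,0,0]

```text
time: 8.68
tool_pos: [0.6617, 0.005, 0.0345]
tcp_rot: [-0.044, 1.57, 0.044]
wrist_force: [0.1, -3.7, 2.9]
width: 0.002
```

>>> carry_out:
  offset:
    - [0,0.1,0]
    - [0,0.1,0]
    - [0,0.1,0]
    - [0,0,0]
    - [0,0,0]
  delta_rot:
    - [0,0,0]
    - [0,0,0]
    - [0,0,0]
    - [0,0,0]
    - [0,0,0]

```text
time: 9.1
tool_pos: [0.6614, 0.0058, 0.0345]
tcp_rot: [-0.047, 1.571, 0.042]
wrist_force: [-1.8, -10.9, 3.5]
width: 0.002
```

The force jumped to 11 N and the motion stalled, so the carrier is home. I'll back off slowly, then rise.

>>> carry_out:
  offset:
    - [0,-0.3,0]
    - [0,-0.7,0]
    - [0,-1.0,0]
    - [0,-1.5,0]
    - [0,-1.5,0]
  delta_rot:
    - [0,0,0]
    - [0,0,0]
    - [0,0,0]
    - [0,0,0]
    - [0,0,0]

```text
time: 9.52
tool_pos: [0.6641, -0.0426, 0.0339]
tcp_rot: [-0.044, 1.571, 0.045]
wrist_force: [0.4, 0.3, -0.6]
width: 0.002
```

>>> carry_out:
  offset:
    - [-2,0,0]
    - [-3,0,0]
    - [-3,0,0]
    - [-3,0,0]
    - [-2,0,0]
  delta_rot:
    - [0,0,0]
    - [0,0,0]
    - [0,0,0]
    - [0,0,0]
    - [0,0,0]

```text
time: 9.93
tool_pos: [0.6656, -0.0435, 0.1677]
tcp_rot: [-0.043, 1.567, 0.043]
wrist_force: [0.6, 0.7, 0.7]
width: 0.003
```

```bash
python3 - <<'E'
from m import *
from plan import *
print('expected centre',W([.11,.095]))
out=[]
for n,sd,win in (('scene',(320,225),(225,165)),('side',(330,185),(245,125))):
    C=cam(n);p,d=read_camera(n);X=cloud(C,d);hsv=cv2.cvtColor(p,cv2.COLOR_RGB2HSV)
    m=comp((abs(X[...,2]-.048)<.006)&(hsv[...,1]<60)&(hsv[...,2]>150),sd);print(n,m.sum(),rect(ray(C,px(m),.048)))
    out.append(cv2.resize(p[win[1]:win[1]+120,win[0]:win[0]+160],(400,300),interpolation=cv2.INTER_CUBIC))
cv2.imwrite('pics/home.png',np.hstack(out)[:,:,::-1])
# toggle approach: ball (.4405,-.346), push dir -27.8 deg along tool z => tool y at 62.2
u=np.array([.885,-.466]);b=np.array([.441,-.346])
a=b-u*.06;print(a)
plan([[.50,-.20,.17,62.2],[a[0],a[1],.13,62.2],[a[0],a[1],.09,62.2]],[10,7,3],92.9,None,1)
E
```

```text
expected centre [0.6576528  0.06874356]
scene 443 (array([661.7,  64.2]), array([94., 96.]), 4.47, [[611.0999755859375, 108.4000015258789], [618.5999755859375, 12.699999809265137], [712.2999877929688, 20.0], [704.7999877929688, 115.69999694824219]])
side 401 (array([655.2,  65.4]), array([ 94. , 110.1]), 5.23, [[603.4000244140625, 115.9000015258789], [613.4000244140625, 6.300000190734863], [707.0999755859375, 14.800000190734863], [697.0, 124.5]])
[ 0.3879  -0.31804]
from [ 0.6678 -0.0435  0.1701] 92.9 t 10.0333 F [ 0.3 -0.4  1. ]
offset [[0.0, -1.5, -1.8], [0.0, -1.6, -1.7], [0.0, -1.7, -1.6], [0.0, -1.7, -1.5], [0.0, -1.8, -1.4]] rot [[3.1, 0, 0], [3.1, 0, 0], [3.1, 0, 0], [3.1, 0, 0], [3.1, 0, 0]]
offset [[0.0, -1.9, -1.3], [0.0, -1.9, -1.2], [0.0, -2.0, -1.1], [0.0, -2.1, -0.9], [0.0, -2.1, -0.8]] rot [[3.0, 0, 0], [3.1, 0, 0], [3.0, 0, 0], [3.1, 0, 0], [3.0, 0, 0]]
offset [[0.6, -2.2, -0.6], [0.6, -2.2, -0.6], [0.6, -2.3, -0.7], [0.6, -2.2, -0.6], [0.5, -2.3, -0.7]] rot [[0.0, 0, 0], [0.0, 0, 0], [0.0, 0, 0], [0.0, 0, 0], [0.0, 0, 0]]
offset [[0.6, -2.2, -0.6], [0.5, -2.3, -0.7], [1.3, 0.0, 0.0], [1.4, 0.0, 0.0], [1.3, 0.0, 0.0]] rot [[0.0, 0, 0], [0.0, 0, 0], [0.0, 0, 0], [0.0, 0, 0], [0.0, 0, 0]]
end [ 0.3874 -0.3181  0.0901] 62.2
```

View pics/home.png

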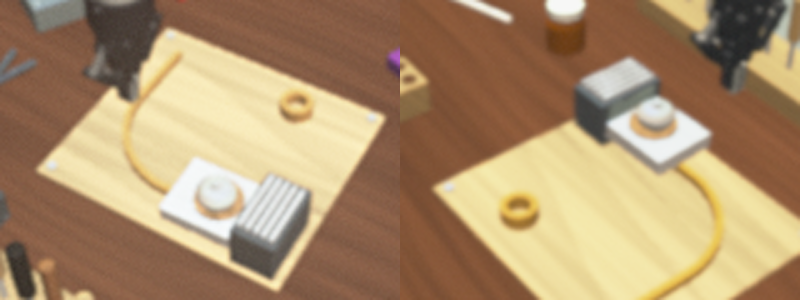

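The carrier is home: no gap to the lamp shows in either view, the pot is on its pad, and the collar hasn't moved. Now to the toggle.

>>> carry_out:
  offset:
    - [0,-1.5,-1.8]
    - [0,-1.6,-1.7]
    - [0,-1.7,-1.6]
    - [0,-1.7,-1.5]
    - [0,-1.8,-1.4]
  delta_rot:
    - [3.1,0,0]
    - [3.1,0,0]
    - [3.1,0,0]
    - [3.1,0,0]
    - [3.1,0,0]

```text
time: 10.45
tool_pos: [0.5781, -0.1221, 0.1626]
tcp_rot: [0.171, 1.566, -0.17]
wrist_force: [0.0, -0.6, -0.1]
width: 0.004
```

>>> carry_out:
  offset:
    - [0,-1.9,-1.3]
    - [0,-1.9,-1.2]
    - [0,-2.0,-1.1]
    - [0,-2.1,-0.9]
    - [0,-2.1,-0.8]
  delta_rot:
    - [3.0,0,0]
    - [3.1,0,0]
    - [3.0,0,0]
    - [3.1,0,0]
    - [3.0,0,0]

```text
time: 10.87
tool_pos: [0.4959, -0.2005, 0.1628]
tcp_rot: [0.379, 1.54, -0.378]
wrist_force: [0.4, -0.5, -0.6]
width: -0.002
```

>>> carry_out:
  offset:
    - [0.3,-2.2,-0.6]
    - [0.3,-2.2,-0.6]
    - [0.3,-2.3,-0.7]
    - [0.3,-2.2,-0.6]
    - [0.3,-2.3,-0.7]
  delta_rot:
    - [0,0,0]
    - [0,0,0]
    - [0,0,0]
    - [0,0,0]
    - [0,0,0]

```text
time: 11.28
tool_pos: [0.4159, -0.2848, 0.1478]
tcp_rot: [0.377, 1.539, -0.376]
wrist_force: [1.3, 0.1, 0.0]
width: 0.0
```

>>> carry_out:
  offset:
    - [0.3,-2.2,-0.6]
    - [0.2,-2.3,-0.7]
    - [0,0,0]
    - [0,0,0]
    - [0,0,0]
  delta_rot:
    - [0,0,0]
    - [0,0,0]
    - [0,0,0]
    - [0,0,0]
    - [0,0,0]

```text
time: 11.7
tool_pos: [0.3849, -0.3179, 0.1435]
tcp_rot: [0.378, 1.539, -0.376]
wrist_force: [-0.2, -0.3, 0.4]
width: -0.001
```

```bash
python3 - <<'E'
from plan import *
s=read_state();print(s['tool_pos']);C=cam('wrist');print(proj(C,[[.4405,-.346,.099]]));p,d=read_camera('wrist');cv2.imwrite('pics/w6.png',p[:,:,::-1])
E
```

```text
[ 0.38492293 -0.31785168  0.14347928]
[[419.4325406  225.31169727]]
```

View pics/w6.png

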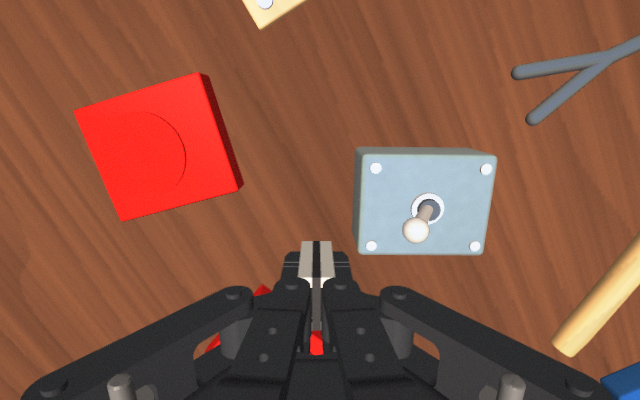

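The wrist view shows the toggle ball at (416,230), leaning towards the tool, with the box's long side along the tool z direction.

```bash
python3 - <<'E'
from plan import *
C=cam('wrist');b=ray(C,[(416,230)],.097)[0];s=read_state();R=Ro.from_rotvec(s['tcp_rot']).as_matrix();print(b,s['tool_pos'],'tool-frame cm',R.T@(b-s['tool_pos'])*100)
c=ray(C,[(361,148),(492,156),(485,252),(361,253)],.05);print(c.round(4),R.T@(c.mean(0)-s['tool_pos'])*100)
E
```

```text
[ 0.43824002 -0.34875132  0.097     ] [ 0.38536773 -0.31769471  0.14376582] tool-frame cm [ 4.67251847 -0.31645312  6.12680714]
[[ 0.4328 -0.2961  0.05  ]
 [ 0.5145 -0.3447  0.05  ]
 [ 0.4845 -0.4138  0.05  ]
 [ 0.3981 -0.3693  0.05  ]] [ 9.37137784 -0.07387562  8.17173243]
```

>>> carry_out:
  offset:
    - [1.1,-0.2,0]
    - [1.1,0,0]
    - [1.1,0,0]
    - [1.1,0,0]
    - [1.1,0,0]
  delta_rot:
    - [0,0,0]
    - [0,0,0]
    - [0,0,0]
    - [0,0,0]
    - [0,0,0]

```text
time: 12.17
tool_pos: [0.3842, -0.319, 0.0874]
tcp_rot: [0.376, 1.539, -0.375]
wrist_force: [-0.4, -0.2, -0.4]
width: 0.002
```

>>> carry_out:
  offset:
    - [0,0,0.8]
    - [0,0,0.8]
    - [0,0,0.8]
    - [0,0,0.6]
    - [0,0,0.5]
  delta_rot:
    - [0,0,0]
    - [0,0,0]
    - [0,0,0]
    - [0,0,0]
    - [0,0,0]

```text
time: 12.58
tool_pos: [0.4172, -0.3371, 0.0902]
tcp_rot: [0.375, 1.536, -0.377]
wrist_force: [-0.4, 1.1, -0.2]
width: -0.002
```

>>> carry_out:
  offset:
    - [0,0,0.4]
    - [0,0,0.4]
    - [0,0,0.4]
    - [0,0,0.4]
    - [0,0,0.4]
  delta_rot:
    - [0,0,0]
    - [0,0,0]
    - [0,0,0]
    - [0,0,0]
    - [0,0,0]

```text
time: 13.0
tool_pos: [0.4337, -0.3455, 0.0901]
tcp_rot: [0.376, 1.537, -0.376]
wrist_force: [-0.8, -0.4, 0.1]
width: 0.002
```

>>> carry_out:
  offset:
    - [0,0,0.4]
    - [0,0,0.4]
    - [0,0,0.3]
    - [0,0,0]
    - [0,0,0]
  delta_rot:
    - [0,0,0]
    - [0,0,0]
    - [0,0,0]
    - [0,0,0]
    - [0,0,0]

```text
time: 13.42
tool_pos: [0.4431, -0.3502, 0.089]
tcp_rot: [0.376, 1.538, -0.376]
wrist_force: [0.1, 0.8, 0.4]
width: 0.0
```

>>> carry_out:
  offset:
    - [0,0,-1]
    - [0,0,-2]
    - [0,0,-2]
    - [-2,0,-1]
    - [-3,0,0]
  delta_rot:
    - [0,0,0]
    - [0,0,0]
    - [0,0,0]
    - [0,0,0]
    - [0,0,0]

```text
time: 13.83
tool_pos: [0.3842, -0.3182, 0.1352]
tcp_rot: [0.381, 1.548, -0.373]
wrist_force: [0.2, -0.1, -0.8]
width: 0.0
```

```bash
python3 - <<'E'
from plan import *
w,_=read_camera('wrist');s,_=read_camera('side');c,_=read_camera('scene')
z=lambda p,x,y,W,H:cv2.resize(p[y:y+H,x:x+W],(400,300),interpolation=cv2.INTER_CUBIC)
cv2.imwrite('pics/end.png',np.vstack([np.hstack([z(w,0,0,640,400),z(s,330,255,130,98)]),np.hstack([z(c,225,165,160,120),z(s,270,125,120,90)])])[:,:,::-1])
E
```

```text
(no output)
```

View pics/end.png

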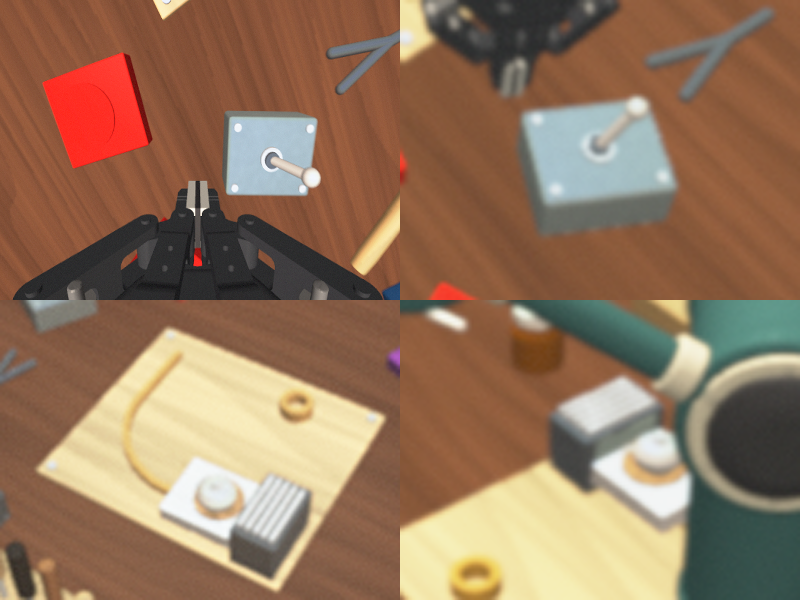

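The toggle leans to the far (+x) side in both views. The carrier is against the lamp with the pot on its pad, and the arm is clear.

```bash
python3 -c "
from workcell import *
print(read_state()['wrist_force']);print(finish_job())"
```

```text
[-0.44424806  0.5240872  -1.13227377]
the job is handed in; nothing more can be done
None
```

I pushed the carrier round the rail until it stopped against the lamp housing, then flipped the toggle over to on and handed the job in at about 14 s. No verdict is reported.

- **Carrier:** it moved under about 3 to 5 N. At the lamp the force rose to 11 N and it stopped within about 1 mm of the position I had worked out for home. Neither camera shows a gap to the lamp.
- **Pot:** I measured it once, early in the push, about 4 mm off the pad's centre. It looked unchanged in every later picture.
- **Toggle:** the wrist and side views after I backed off show it leaning to the +x side. I didn't measure its angle.
- **Clearance:** the wrist force at the end was about 1 N, the sensor's noise level, so the arm is touching nothing. The collar, shears and look-alikes I could see had not moved. I did not check the jar, pen, hammer and doming block, but the arm never went near them.
- **Disagreement:** the camera measurement of the docked carrier's centre came out 3 to 5 mm short of the expected home position. The two cameras also differed from each other by 6 mm sideways. I put both down to rough masks (the fitted outlines came out the wrong size), and trusted the force stop and the pictures instead.

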